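# Find the board that rocks and tip it open

## Task

One of the five brown boards in the raised-floor sample has lost the packer under its near end. Press the boards on their steel discs, one after another, until you find the one that rocks, then push its near end down as far as it goes so that the board stands open, and take the hand away. Only press with the fingertips: do not pull up the far end of a board, and leave the tools and other things where they lie.

Things in the scene. Friction and masses are not known exactly. Their poses are not given: they have to be found in the camera images.
- floor_sample: Fixed raised-floor sample: rigid light plywood box, 370 (own x) x 492 (own y) x 120 mm high, five brown boards let flush into its top (x -120 to +160, y -190 to +190). Origin on the table, under the middle of the boards' pivot rod, which runs along own y just under the boards. Own x points away from the robot, own y left; turned up to 0.3 rad. Nothing taller than 10 mm stands within 90 mm of a disc, nor on the table within 10 mm of the box.
- board1_disc (a point): Centre of the flat 24 mm steel disc in the top of board 1 (leftmost), 120 mm above the table when shut: where to press. Board 280 x 70 x 12 mm, 76 mm from its neighbour's centre; disc 40 mm from the near end, 80 mm short of the rod. On its packer a board stops within 2 mm; without it, it gives at 2 to 4 N and follows the finger.
- board2_disc (a point): Centre of the flat 24 mm steel disc in the top of board 2 (second from left), 120 mm above the table when shut: where to press. Board 280 x 70 x 12 mm, 76 mm from its neighbour's centre; disc 40 mm from the near end, 80 mm short of the rod. On its packer a board stops within 2 mm; without it, it gives at 2 to 4 N and follows the finger.
- board3_disc (a point): Centre of the flat 24 mm steel disc in the top of board 3 (middle), 120 mm above the table when shut: where to press. Board 280 x 70 x 12 mm, 76 mm from its neighbour's centre; disc 40 mm from the near end, 80 mm short of the rod. On its packer a board stops within 2 mm; without it, it gives at 2 to 4 N and follows the finger.
- board4_disc (a point): Centre of the flat 24 mm steel disc in the top of board 4 (second from right), 120 mm above the table when shut: where to press. Board 280 x 70 x 12 mm, 76 mm from its neighbour's centre; disc 40 mm from the near end, 80 mm short of the rod. On its packer a board stops within 2 mm; without it, it gives at 2 to 4 N and follows the finger.
- board5_disc (a point): Centre of the flat 24 mm steel disc in the top of board 5 (rightmost), 120 mm above the table when shut: where to press. Board 280 x 70 x 12 mm, 76 mm from its neighbour's centre; disc 40 mm from the near end, 80 mm short of the rod. On its packer a board stops within 2 mm; without it, it gives at 2 to 4 N and follows the finger.
- board1 (a joint): Tilt of board 1, rad: 0 shut and flush, growing as the near (disc) end goes down and the far end comes up, stop at 0.5 (pressed straight down at the disc: about 36 to 44 mm down). A stiff hinge: it stays where it is left. With the packer beneath it cannot go past about 0.02.
- board2 (a joint): Tilt of board 2, rad: 0 shut and flush, growing as the near (disc) end goes down and the far end comes up, stop at 0.5 (pressed straight down at the disc: about 36 to 44 mm down). A stiff hinge: it stays where it is left. With the packer beneath it cannot go past about 0.02.
- board3 (a joint): Tilt of board 3, rad: 0 shut and flush, growing as the near (disc) end goes down and the far end comes up, stop at 0.5 (pressed straight down at the disc: about 36 to 44 mm down). A stiff hinge: it stays where it is left. With the packer beneath it cannot go past about 0.02.
- board4 (a joint): Tilt of board 4, rad: 0 shut and flush, growing as the near (disc) end goes down and the far end comes up, stop at 0.5 (pressed straight down at the disc: about 36 to 44 mm down). A stiff hinge: it stays where it is left. With the packer beneath it cannot go past about 0.02.
- board5 (a joint): Tilt of board 5, rad: 0 shut and flush, growing as the near (disc) end goes down and the far end comes up, stop at 0.5 (pressed straight down at the disc: about 36 to 44 mm down). A stiff hinge: it stays where it is left. With the packer beneath it cannot go past about 0.02.
- pencil: Flat green carpenter's pencil, 165 x 14 x 7 mm, lying on the left plywood edge of the sample, beyond the rod; origin under its middle.
- tape: Grey tape measure, 68 x 36 x 50 mm, standing on the right plywood edge of the sample, beyond the rod; origin under its middle.
- screwdriver: Screwdriver with blue handle, about 200 mm long, lying on the table left of the sample; origin under its middle.
- glue: White glue bottle, 60 mm wide, 170 mm tall, on the table left of the sample; origin under its middle.
- square: Dark steel carpenter's square, blades 250 and 150 mm, 4 mm thick, flat on the table right of the sample; origin at its outer corner.
- sanding_block: Cork sanding block, 110 x 60 x 33 mm, on the table to the right, near the robot; origin under its middle.
- screw_jar: Glass screw jar with steel lid, 68 mm wide, 85 mm tall, on the table right of the sample; origin under its middle.

How it is judged (in metres and radians):
On the way:
1. the loose board rocks under the fingertips at its near end (((value of joint board1 between 0.04 and 0.3 rad and horizontal distance between the grasp point and board1_disc below 0.09 m) or (value of joint board2 between 0.04 and 0.3 rad and horizontal distance between the grasp point and board2_disc below 0.09 m) or (value of joint board3 between 0.04 and 0.3 rad and horizontal distance between the grasp point and board3_disc below 0.09 m) or (value of joint board4 between 0.04 and 0.3 rad and horizontal distance between the grasp point and board4_disc below 0.09 m) or (value of joint board5 between 0.04 and 0.3 rad and horizontal distance between the grasp point and board5_disc below 0.09 m))), for 0.05 s.
At the end, for the whole second after the job is handed in: The board without a packer stands open, tilted more than 0.42 rad of its 0.5 rad, and stays so at rest; the other four are shut (under 0.04 rad); every tool and other thing is within 20 mm of where it lay (((value of joint board1 above 0.42 rad and value of joint each of board2, board3, board4, board5 below 0.04 rad) or (value of joint board2 above 0.42 rad and value of joint each of board1, board3, board4, board5 below 0.04 rad) or (value of joint board3 above 0.42 rad and value of joint each of board1, board2, board4, board5 below 0.04 rad) or (value of joint board4 above 0.42 rad and value of joint each of board1, board2, board3, board5 below 0.04 rad) or (value of joint board5 above 0.42 rad and value of joint each of board1, board2, board3, board4 below 0.04 rad)) and velocity of joint board1 between -0.05 and 0.05 rad/s and velocity of joint board2 between -0.05 and 0.05 rad/s and velocity of joint board3 between -0.05 and 0.05 rad/s and velocity of joint board4 between -0.05 and 0.05 rad/s and velocity of joint board5 between -0.05 and 0.05 rad/s and distance of each of pencil, tape, screwdriver, glue, square, sanding_block, screw_jar from where it was at the start of the episode below 0.02 m); the robot touches nothing.
It fails at once if a board was moved from beyond its pivot rod (far end pulled or lifted) (((value of joint board1 above 0.04 rad and velocity of joint board1 above 0.15 rad/s) or (value of joint board2 above 0.04 rad and velocity of joint board2 above 0.15 rad/s) or (value of joint board3 above 0.04 rad and velocity of joint board3 above 0.15 rad/s) or (value of joint board4 above 0.04 rad and velocity of joint board4 above 0.15 rad/s) or (value of joint board5 above 0.04 rad and velocity of joint board5 above 0.15 rad/s)) and x of the grasp point in the frame of floor_sample above 0.03 m).
It fails at once if a tool or other bystander was lifted or shifted by more than 20 mm (distance of any of pencil, tape, screwdriver, glue, square, sanding_block, screw_jar from where it was at the start of the episode above 0.02 m).
It also fails if it takes over 48 s, if anything falls off the work surface, if the arm or the gripper's body presses on something with over 40 N, if the wrist force passes 120 N, or if a joint passes its speed limit or range.

## Robot

A 6-joint arm with a two-finger parallel gripper is mounted at the origin on the work surface. World frame = base frame: x ahead of the robot, y to its left, z up, the work surface at z = 0. Lengths are in m, angles in degrees, forces in N, time in s.
With the tool pointing down it reaches from about 0.325 to 0.925 m from the base axis. Payload 3.1 kg.
Tool frame: the origin (TCP) lies where the fingers leave the gripper's body, on its centre line; the fingertips stand 73 mm ahead of it and the grasp point (between the pads) lies 54 mm ahead of it; z points along the fingers, x is the direction in which the jaws open and shut, and the axes are right-handed (so a half turn about z gives the same grasp; the last joint's range is limited). The gripper opens to 85 mm and grips with 20 to 120 N. Pads are 22 mm wide; open, the fingers measure 114 mm over their backs; the gripper's body (76 mm by 85 mm) begins 54 mm behind the grasp point. The pads swing forward as they close: fully open they stand 13 mm farther back than shut.
Start: joints at [61.352, 12.427, 92.441, -0, 75.132, -6.429], TCP at [0.236, 0.579, 0.304] pointing down, gripper open.
Joint ranges: [-157.48, 157.48], [-44.54, 120.13], [17.64, 146.25], [-64.5, 244.5], [7.68, 150.69], [-147.95, 147.95]. Speed limits (degrees/s): [159.86, 159.86, 180, 180, 180, 180].

## Interface

Orientations are given as a 3x3 rotation matrix whose columns are the frame's x, y, z axes.
In Python, from rig import ctrl gives the robot as it stands.
- The arm moves only by the tool servo_tool, never from a script. Its arguments are lists of equal length, an entry for each row: "delta_pos": the shift along the tool's x, y, z as a fraction of full scale, a list of three; "turn": the turn, a rotation vector about the tool's x, y, z as a fraction of full scale, a list of three. A call has 1 to 20 rows; each row is the pose to reach, as a shift and turn from the pose measured when the call began, along the tool's axes at that moment; what a row does not reach only later rows make up. Full scale, the value 1, is 0.8 m for a shift and 2 rad for a turn. A row lasts 1/10 s, in which the tool goes at most 50 mm and 8.59 degrees, less where a joint would pass 70% of its speed; a pose out of reach is approached as far as the arm can. A call with a number of a shift or a turn outside -1 to 1 is refused whole. A call with a gripper value outside its range is refused whole. "fingers" is the gripper command: -1 is shut, 1 is fully open, values between are in proportion, set as the call begins (left out, the last holds). The fingers move at their own pace and stop on an object; "force" is the grip in N (left out, the last holds). Time passes only in rows, so rows that repeat a pose let the fingers close. It gives the time, the measured TCP pose, the force and the opening at its end, in the units of the state.
- ctrl.get_obs(): the state, without advancing time (a new reading comes with each control period).
- ctrl.grab_frame(name): name is "side" or "top"; returns (picture, depth): 420x560x3 uint8, red, green, blue; 420x560 float32, m along the optical axis (not along the pixel's ray), 0 where there is no reading.
- ctrl.get_calibration(name): a dict with "camera_matrix" (3x3 intrinsics, pixels), "camera_from_world" (4x4, takes a point from world to camera coordinates). Camera axes: x right, y down, z forward; pixel columns grow to the right and rows downward; lengths in m; the calibration is good to about 2 mm. A picture is of the moment at which its call begins. get_calibration takes no time and is no camera call.
- ctrl.close_job(): hands the job in, once; it reports no verdict.
The state is a dict: "t": time; "qpos": joint angles; "qvel": joint speeds; "effort": joint torques, N m; "tcp_pos": TCP position; "orientation": TCP orientation; "force": force on the tool from outside, world axes, zero at the start; "torque": the same for the moment, N m; "width": opening from 0.0 (shut) to 1.0 (fully open).
Only numpy, scipy, OpenCV 4.12 (cv2) and the standard library are available. Lean on these libraries where they do the work, as an engineer would, in place of code of your own. Each camera call takes 0.05 s, during which the arm holds its last target.

## Working session

There is one attempt and no reset: what is moved stays moved. The work goes in short steps, Python scripts to look and compute and a tool call to move; the robot and the scene stay as the last step left them, time stands still between calls to the robot, and variables do not carry over. Pictures are saved under pics/ and viewed, and the job is handed in when it is done.

Besides the shell and the picture viewer there is one more tool, called after "Call:" as name(argument=value, ...) on one line, values as JSON. servo_tool: Moves the arm, as the interface text tells. Its arguments: {"type":"object","properties":{"delta_pos":{"type":"array"},"turn":{"type":"array"},"fingers":{"type":"number"},"force":{"type":"number"}},"required":["delta_pos","turn"]}

```bash
mkdir -p pics; python3 - <<'E'
from rig import ctrl
import cv2,numpy as np
for n in("top","side"):
    p,d=ctrl.grab_frame(n); cv2.imwrite(f"pics/{n}0.png",p[:,:,::-1]); np.savez(f"/tmp/{n}0.npz",p=p,d=d)
    c=ctrl.get_calibration(n); print(n,np.round(c["camera_matrix"],1).tolist(),np.round(c["camera_from_world"],3).tolist())
o=ctrl.get_obs(); print(o)
E
```

```text
top [[456.5, 0.0, 282.5], [0.0, 456.5, 206.3], [0.0, 0.0, 1.0]] [[0.023, -1.0, 0.016, -0.059], [-0.995, -0.025, -0.097, 0.561], [0.098, -0.014, -0.995, 1.321], [0.0, 0.0, 0.0, 1.0]]
side [[450.1, 0.0, 282.6], [0.0, 450.1, 212.4], [0.0, 0.0, 1.0]] [[0.786, -0.618, -0.019, -0.447], [-0.346, -0.414, -0.842, 0.273], [0.512, 0.669, -0.539, 1.166], [0.0, 0.0, 0.0, 1.0]]
{'t': 0.1, 'qpos': array([ 6.13531768e+01,  1.24721347e+01,  9.25222020e+01,  1.50716756e-03,
        7.51330099e+01, -6.42747625e+00]), 'qvel': array([-0.05516607, -0.04905711, -0.24248663,  0.017778  , -0.16562718,
        0.04552771]), 'effort': array([-7.64202014e-04, -3.98077261e+01, -3.04969919e+01, -1.22140059e-04,
        4.32448491e-03, -1.44682866e-05]), 'tcp_pos': array([0.23602055, 0.57807718, 0.30267535]), 'orientation': array([[ 3.78158477e-01,  9.25740235e-01, -1.08785509e-03],
       [ 9.25738246e-01, -3.78159942e-01, -1.93836061e-03],
       [-2.20580162e-03, -2.74061567e-04, -9.99997530e-01]]), 'force': array([-0.61542852, -0.63680032, -0.0281002 ]), 'torque': array([ 0.02321937, -0.05651092,  0.00281241]), 'width': 0.9981986054958816}
```

View pics/top0.png

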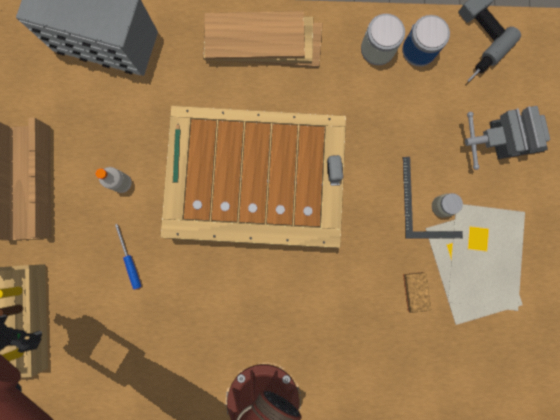

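View pics/side0.png

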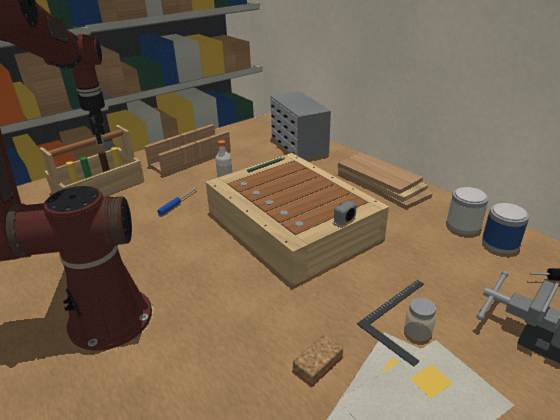

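The top view shows five grey discs at about (197,205), (225,206), (252,208), (280,210) and (308,211). The arm is off to the left and nothing hides the boards.

```bash
cat > h.py <<'E'
from rig import ctrl
import cv2,numpy as np
def ray(n,u,v,z):
    c=ctrl.get_calibration(n);K=c["camera_matrix"];T=c["camera_from_world"];R=T[:3,:3];o=-R.T@T[:3,3]
    d=R.T@np.linalg.inv(K)@[u,v,1]; return o+d*(z-o[2])/d[2]
def pt(n,u,v,dep):
    c=ctrl.get_calibration(n);K=c["camera_matrix"];T=c["camera_from_world"]
    return T[:3,:3].T@(np.linalg.inv(K)@[u,v,1]*dep-T[:3,3])
E
python3 - <<'E'
from h import *
z=np.load("/tmp/top0.npz");p,d=z["p"],z["d"]
hsv=cv2.cvtColor(p,cv2.COLOR_RGB2HSV)
m=((hsv[...,1]<70)&(hsv[...,2]>110)).astype(np.uint8); m[:195]=0;m[222:]=0;m[:,:187]=0;m[:,325:]=0
n,l,s,c=cv2.connectedComponentsWithStats(m)
P=[]
for i in range(1,n):
    if s[i,4]>20:
        u,v=c[i];q=ray("top",u,v,.12);P.append(q);print(s[i,4],c[i].round(1),q.round(4),pt("top",u,v,d[int(round(v)),int(round(u))]).round(4))
P=np.array(sorted(P,key=lambda a:-a[1]));print(np.diff(P,axis=0).round(4),np.linalg.norm(np.diff(P,axis=0),axis=1))
z=np.load("/tmp/side0.npz");p=z["p"]
hsv=cv2.cvtColor(p,cv2.COLOR_RGB2HSV);m=((hsv[...,1]<70)&(hsv[...,2]>110)).astype(np.uint8);m[:175]=0;m[230:]=0;m[:,:235]=0;m[:,312:]=0
n,l,s,c=cv2.connectedComponentsWithStats(m)
for i in range(1,n):
    if s[i,4]>8: print("side",s[i,4],c[i].round(1),ray("side",*c[i],.12).round(4))
E
```

```text
67 [196.9 204.2] [0.5529 0.1901 0.12  ] [0.5533 0.1907 0.1164]
66 [224.8 205.9] [0.5501 0.1136 0.12  ] [0.5505 0.114  0.1163]
66 [252.2 207.6] [0.5475 0.0383 0.12  ] [0.5475 0.0383 0.1199]
66 [279.8 209.1] [ 0.5452 -0.0376  0.12  ] [ 0.5454 -0.0376  0.1185]
62 [307.5 210.6] [ 0.5428 -0.1137  0.12  ] [ 0.5426 -0.1136  0.1218]
[[-0.0028 -0.0766  0.    ]
 [-0.0026 -0.0752  0.    ]
 [-0.0023 -0.0759  0.    ]
 [-0.0025 -0.0761  0.    ]] [0.07661702 0.07528882 0.07594846 0.07618711]
side 20 [243.2 183. ] [0.5531 0.1913 0.12  ]
side 22 [255.5 192.1] [0.5498 0.1149 0.12  ]
side 26 [269.  201.6] [0.5478 0.0389 0.12  ]
side 32 [283.3 211.9] [ 0.5451 -0.0367  0.12  ]
side 34 [298.7 223.1] [ 0.5421 -0.1125  0.12  ]
```

```bash
cat >> h.py <<'E'
D=np.array([[.5529,.1905],[.5501,.1142],[.5475,.0385],[.5452,-.0374],[.5426,-.1133]])
def plan(*targets,z=None):
    o=ctrl.get_obs();R=o["orientation"];print("t",round(o["t"],2),"tcp",o["tcp_pos"].round(4),"F",o["force"].round(2),"w",round(o["width"],3),"yaw x",np.degrees(np.arctan2(R[1,0],R[0,0])).round(2))
    for T in targets: print(T,(R.T@(np.array(T)-o["tcp_pos"])/.8).round(4).tolist())
E
python3 -c "
from h import *
plan([.553,.1905,.303],[.553,.1905,.213])"
```

```text
t 0.1 tcp [0.236  0.5781 0.3027] F [-0.62 -0.64 -0.03] w 0.998 yaw x 67.78
[0.553, 0.1905, 0.303] [-0.2987, 0.55, 0.0001]
[0.553, 0.1905, 0.213] [-0.2984, 0.55, 0.1126]
```

Call:
servo_tool(delta_pos=[[-0.299, 0.55, 0], [-0.299, 0.55, 0], [-0.299, 0.55, 0], [-0.299, 0.55, 0], [-0.299, 0.55, 0], [-0.299, 0.55, 0], [-0.299, 0.55, 0], [-0.299, 0.55, 0], [-0.299, 0.55, 0], [-0.299, 0.55, 0], [-0.299, 0.55, 0], [-0.299, 0.55, 0], [-0.299, 0.55, 0], [-0.299, 0.55, 0], [-0.299, 0.55, 0.1], [-0.299, 0.55, 0.1], [-0.299, 0.55, 0.1], [-0.299, 0.55, 0.1]], turn=[[0, 0, -0.176], [0, 0, -0.176], [0, 0, -0.176], [0, 0, -0.176], [0, 0, -0.176], [0, 0, -0.176], [0, 0, -0.176], [0, 0, -0.176], [0, 0, -0.176], [0, 0, -0.176], [0, 0, -0.176], [0, 0, -0.176], [0, 0, -0.176], [0, 0, -0.176], [0, 0, -0.176], [0, 0, -0.176], [0, 0, -0.176], [0, 0, -0.176]], fingers=-1)

```text
t: 1.9
tcp_pos: [0.5521, 0.1911, 0.2231]
orientation: [[0.034, 0.999, -0.002], [0.999, -0.034, -0.002], [-0.002, -0.002, -1.0]]
force: [1.1, 0.7, 0.9]
width: -0.0
```

```bash
python3 -c "
from h import *
plan([.553,.1905,.203],[.553,.1905,.195],[.553,.1905,.19])
for n in ('side','top'):
    p,d=ctrl.grab_frame(n);cv2.imwrite(f'pics/{n}1.png',p[:,:,::-1])
"
```

```text
t 1.9 tcp [0.5521 0.1911 0.2231] F [1.09 0.69 0.89] w -0.0 yaw x 88.05
[0.553, 0.1905, 0.203] [-0.0007, 0.0012, 0.0251]
[0.553, 0.1905, 0.195] [-0.0007, 0.0013, 0.0351]
[0.553, 0.1905, 0.19] [-0.0007, 0.0013, 0.0413]
```

View pics/side1.png

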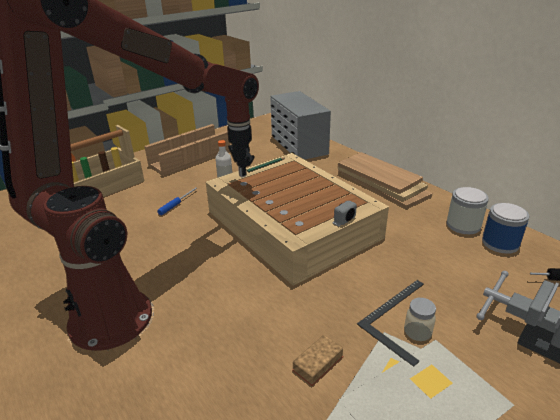

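The shut fingers stand just above disc 1, near (243,180). Next I'll press down to about 4 mm below flush in small steps.

Call:
servo_tool(delta_pos=[[0, 0.001, 0.034], [0, 0.001, 0.034], [0, 0.001, 0.036], [0, 0.001, 0.0375], [0, 0.001, 0.039], [0, 0.001, 0.04], [0, 0.001, 0.041], [0, 0.001, 0.042], [0, 0.001, 0.042]], turn=[[0, 0, 0], [0, 0, 0], [0, 0, 0], [0, 0, 0], [0, 0, 0], [0, 0, 0], [0, 0, 0], [0, 0, 0], [0, 0, 0]])

```text
t: 2.9
tcp_pos: [0.555, 0.1911, 0.1924]
orientation: [[0.035, 0.999, 0.003], [0.999, -0.035, -0.001], [-0.001, 0.003, -1.0]]
force: [-0.5, -0.7, 2.0]
width: 0.002
```

Call:
servo_tool(delta_pos=[[0, 0, 0.004], [0, 0, 0.006], [0, 0, 0.008], [0, 0, 0.008], [0, 0, 0.008]], turn=[[0, 0, 0], [0, 0, 0], [0, 0, 0], [0, 0, 0], [0, 0, 0]])

```text
t: 3.4
tcp_pos: [0.5553, 0.1912, 0.192]
orientation: [[0.034, 0.999, 0.002], [0.999, -0.034, -0.002], [-0.002, 0.002, -1.0]]
force: [-13.1, -2.9, 26.9]
width: 0.0
```

Board 1 is solid: about 27 N with no travel. Now board 2.

Call:
servo_tool(delta_pos=[[0, 0, -0.02], [0, 0, -0.025], [-0.0964, -0.003, -0.025], [-0.0964, -0.003, -0.025], [-0.0964, -0.003, -0.025], [-0.0964, -0.003, -0.02], [-0.0964, -0.003, -0.01], [-0.0964, -0.003, -0.004], [-0.0964, -0.003, 0], [-0.0964, -0.003, 0.002], [-0.0964, -0.003, 0.004], [-0.0964, -0.003, 0.006], [-0.0964, -0.003, 0.008], [-0.0964, -0.003, 0.008]], turn=[[0, 0, 0], [0, 0, 0], [0, 0, 0], [0, 0, 0], [0, 0, 0], [0, 0, 0], [0, 0, 0], [0, 0, 0], [0, 0, 0], [0, 0, 0], [0, 0, 0], [0, 0, 0], [0, 0, 0], [0, 0, 0]])

```text
t: 4.8
tcp_pos: [0.5499, 0.1152, 0.192]
orientation: [[0.032, 0.999, -0.002], [0.999, -0.032, -0.002], [-0.002, -0.002, -1.0]]
force: [-16.7, -1.5, 32.6]
width: -0.001
```

Board 2 is solid too. Now board 3.

Call:
servo_tool(delta_pos=[[0, 0, -0.02], [0, 0, -0.025], [-0.096, 0, -0.025], [-0.096, 0, -0.025], [-0.096, 0, -0.025], [-0.096, 0, -0.02], [-0.096, 0, -0.01], [-0.096, 0, -0.004], [-0.096, 0, 0], [-0.096, 0, 0.002], [-0.096, 0, 0.004], [-0.096, 0, 0.006], [-0.096, 0, 0.008], [-0.096, 0, 0.008]], turn=[[0, 0, 0], [0, 0, 0], [0, 0, 0], [0, 0, 0], [0, 0, 0], [0, 0, 0], [0, 0, 0], [0, 0, 0], [0, 0, 0], [0, 0, 0], [0, 0, 0], [0, 0, 0], [0, 0, 0], [0, 0, 0]])

```text
t: 6.2
tcp_pos: [0.5469, 0.0395, 0.192]
orientation: [[0.031, 1.0, -0.007], [1.0, -0.031, -0.002], [-0.002, -0.007, -1.0]]
force: [-17.7, 0.2, 34.2]
width: 0.001
```

Board 3 is solid. Now board 4.

Call:
servo_tool(delta_pos=[[0, 0, -0.02], [0, 0, -0.025], [-0.096, 0.001, -0.025], [-0.096, 0.001, -0.025], [-0.096, 0.001, -0.025], [-0.096, 0.001, -0.02], [-0.096, 0.001, -0.01], [-0.096, 0.001, -0.004], [-0.096, 0.001, 0], [-0.096, 0.001, 0.002], [-0.096, 0.001, 0.004], [-0.096, 0.001, 0.006], [-0.096, 0.001, 0.008], [-0.096, 0.001, 0.008]], turn=[[0, 0, 0], [0, 0, 0], [0, 0, 0], [0, 0, 0], [0, 0, 0], [0, 0, 0], [0, 0, 0], [0, 0, 0], [0, 0, 0], [0, 0, 0], [0, 0, 0], [0, 0, 0], [0, 0, 0], [0, 0, 0]])

```text
t: 7.6
tcp_pos: [0.5454, -0.0372, 0.1857]
orientation: [[0.031, 1.0, -0.007], [1.0, -0.031, -0.002], [-0.002, -0.007, -1.0]]
force: [-0.8, 0.9, 2.1]
width: 0.0
```

Board 4 gives: 6 mm lower than the others at about 2 N. I'll keep pushing.

Call:
servo_tool(delta_pos=[[0, 0, 0.004], [0, 0, 0.008], [0, 0, 0.012], [0, 0, 0.016], [0, 0, 0.02], [0, 0, 0.024], [0, 0, 0.028], [0, 0, 0.03], [0, 0, 0.032], [0, 0, 0.034], [0, 0, 0.036], [0, 0, 0.036]], turn=[[0, 0, 0], [0, 0, 0], [0, 0, 0], [0, 0, 0], [0, 0, 0], [0, 0, 0], [0, 0, 0], [0, 0, 0], [0, 0, 0], [0, 0, 0], [0, 0, 0], [0, 0, 0]])

```text
t: 8.8
tcp_pos: [0.5448, -0.0373, 0.1564]
orientation: [[0.031, 0.999, -0.008], [1.0, -0.031, -0.002], [-0.002, -0.008, -1.0]]
force: [0.3, 0.5, 1.6]
width: -0.003
```

```bash
python3 -c "
from h import *
plan()
for n in ('side',):
    p,d=ctrl.grab_frame(n);cv2.imwrite(f'pics/{n}2.png',cv2.resize(p[130:290,180:420,::-1],None,fx=3,fy=3))
"
```

```text
t 8.8 tcp [ 0.5448 -0.0373  0.1564] F [0.3  0.49 1.58] w -0.003 yaw x 88.23
```

View pics/side2.png

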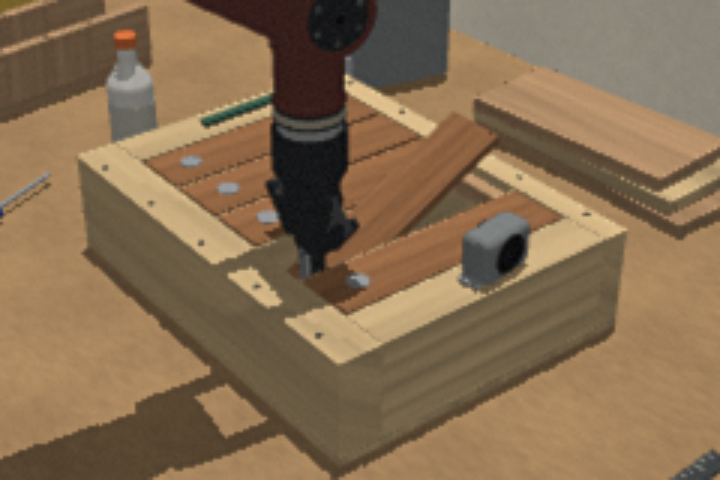

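Board 4's far end stands up near (460,130) in the crop, and the others are flush. I'll push on to the stop in small steps.

Call:
servo_tool(delta_pos=[[0, 0, 0.003], [0, 0, 0.006], [0, 0, 0.009], [0, 0, 0.012], [0, 0, 0.015], [0, 0, 0.015]], turn=[[0, 0, 0], [0, 0, 0], [0, 0, 0], [0, 0, 0], [0, 0, 0], [0, 0, 0]])

```text
t: 9.45
tcp_pos: [0.5456, -0.0374, 0.1528]
orientation: [[0.03, 0.999, -0.011], [1.0, -0.03, -0.002], [-0.002, -0.011, -1.0]]
force: [-19.2, 3.3, 47.4]
width: -0.002
```

The stop is reached: 39 mm down at 47 N. Retract straight up.

Call:
servo_tool(delta_pos=[[0, 0, -0.01], [0, 0, -0.03], [0, 0, -0.06], [0, 0, -0.1], [0, 0, -0.15], [0, 0, -0.2], [0, -0.15, -0.25], [0, -0.15, -0.25], [0, -0.15, -0.25], [0, -0.15, -0.25], [0, -0.15, -0.25]], turn=[[0, 0, 0], [0, 0, 0], [0, 0, 0], [0, 0, 0], [0, 0, 0], [0, 0, 0], [0, 0, 0], [0, 0, 0], [0, 0, 0], [0, 0, 0], [0, 0, 0]])

```text
t: 10.55
tcp_pos: [0.4274, -0.0333, 0.3535]
orientation: [[0.03, 0.999, -0.011], [1.0, -0.03, -0.001], [-0.002, -0.011, -1.0]]
force: [1.2, -0.7, -0.3]
width: -0.003
```

```bash
python3 -c "
from h import *
plan()
p,d=ctrl.grab_frame('side');cv2.imwrite('pics/side3.png',p[:,:,::-1]);np.savez('/tmp/side3.npz',p=p,d=d)
# plane fit of board 4 far part
c=ctrl.get_calibration('side');K=c['camera_matrix'];T=c['camera_from_world']
v,u=np.mgrid[0:420,0:560];d=np.asarray(d,float)
C=np.stack([(u-K[0,2])/K[0,0]*d,(v-K[1,2])/K[1,1]*d,d],-1);W=(C-T[:3,3])@T[:3,:3]
a=np.radians(-1.85);o=np.array([.5452,-.0374])+.08*np.array([np.cos(a),np.sin(a)])
lx=(W[...,0]-o[0])*np.cos(a)+(W[...,1]-o[1])*np.sin(a);ly=-(W[...,0]-o[0])*np.sin(a)+(W[...,1]-o[1])*np.cos(a)
for i in range(5):
  y0=(3-i)*.076
  m=(d>0)&(abs(ly-y0)<.025)&(lx>.01)&(lx<.13)&(W[...,2]>.1)&(W[...,2]<.22)
  f=np.polyfit(lx[m],W[...,2][m],1);print('board',i+1,m.sum(),'tilt',np.arctan(f[0]).round(3),f.round(3))
"
```

```text
t 10.55 tcp [ 0.4274 -0.0333  0.3535] F [ 1.25 -0.68 -0.26] w -0.003 yaw x 88.27
board 1 224 tilt 0.005 [0.005 0.118]
board 2 245 tilt 0.005 [0.005 0.118]
board 3 168 tilt 0.01 [0.01  0.118]
board 4 498 tilt 0.501 [0.547 0.119]
board 5 193 tilt 0.003 [0.003 0.118]
```

View pics/side3.png

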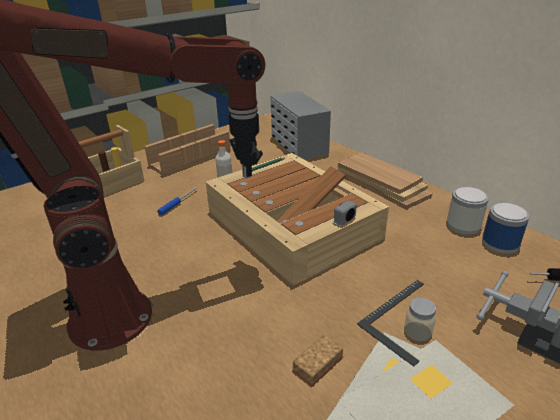

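Board 4 stands open with its far end near (325,180). The other boards are flush, the tools are where they were, and the hand is clear.

```bash
python3 -c "
from rig import ctrl
print(ctrl.close_job())"
```

```text
the job is handed in; nothing more can be done
None
```

The loose board was board 4, second from the right. I pushed its near end down to the stop, took the hand clear, and handed the job in at about 10.6 s; no verdict came back.

- **Finding it:** Boards 1, 2 and 3 held solid at about 27–34 N with almost no travel. Board 4 gave at about 2 N and had followed the finger about 6 mm when I noticed. I pressed it down 39 mm until the force rose to 47 N. I did not press board 5.
- **Last checks:** In the depth picture after retracting, board 4 measured a tilt of about 0.50 rad, and the other four at most 0.01 rad. The tool force was near zero with the hand clear. The tools look unmoved, judged by eye from the pictures and not measured. No checks failed or disagreed.

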